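# Load the sloping cell feed rail

## Robot

A 7-joint arm with a two-finger parallel gripper is mounted at the origin on a cart in front of the work surface, level with it; the furniture and walls round the work are solid. World frame = base frame: x ahead of the robot, y to its left, z up, the work surface at z = 0. Lengths are in m, angles in rad, forces in N, time in s.
With the tool pointing down it reaches from about 0.35 to 0.9 m from the base axis. Payload 7.2 kg.
Tool frame: the origin (TCP) lies on the centre line of the jaws, within the pads' length; the fingertips stand ahead of it and the grasp point (between the pads) lies 11 mm behind it (arm.tcp_to_tips is the z of the fingertips in the tool frame, in m); z points along the fingers, y is the line along which they close (so a half turn about z gives the same grasp; the last joint's range is limited). The gripper opens to 85 mm and grips with 20 to 120 N. Pads are 22 mm wide; open, the fingers measure 114 mm over their backs; the gripper's body (76 mm by 85 mm) begins 54 mm behind the grasp point. The pads swing forward as they close: fully open they stand 13 mm farther back than shut.
Start: joints at [-1.391, 0.411, -0.013, 1.596, 0.006, 1.134, -0.082], TCP at [0.153, 0.606, 0.239] pointing down, gripper open.
Joint ranges: [-2.95, 2.95], [-0.29, 1.99], [-1.47, 1.44], [0.14, 2.54], [-1.03, 4.17], [0.13, 1.85], [-2.86, 2.86]. Speed limits (rad/s): [2.39, 2.39, 3.01, 3.01, 3.14, 3.14, 3.14].

## Interface

Orientations are given as a unit quaternion [x, y, z, w].
In Python, from rig import arm, read_camera, look_for, regions_of, tip_of gives the robot as it stands. The module is installed in compiled form; this text tells all that it offers.
- The arm moves only by the tool carry_out, never from a script. Its argument "deltas" is a list that holds one entry, the list of rows, each a list of 7 numbers: the shift along the tool's x, y, z in m, then the turn, a rotation vector about the tool's x, y, z in rad, then the closure, from -1 (fully open) to 1 (shut). A call has 1 to 8 rows; each row shifts and turns the commanded pose from where the row before left it, along the tool's axes as they then stand; what a row does not reach is not made up. A row lasts 1/12 s, in which the tool goes at most 41.7 mm and 7.16 degrees, less where a joint would pass 70% of its speed; a pose out of reach is approached as far as the arm can. A call is refused whole if a number of a shift passes 0.0417 or a number of a turn 0.125, either way. A call with a gripper value outside its range is refused whole. The fingers move at their own pace and stop on an object; the grip force is fixed at half the most. Time passes only in rows, so rows that do not move let the fingers close. It gives the time, the measured TCP pose, the force, the opening and the grip force at its end, in the units of the state.
- arm.observe(): the state, without advancing time (a new reading comes with each control period).
- read_camera(name): name is "scene" or "top" or "wrist"; returns a dict with "img" (384x512x3 uint8, blue, green, red), "mtx" (3x3 intrinsics, pixels), "camera_from_world" (4x4, takes a point from world to camera coordinates). Camera axes: x right, y down, z forward; pixel columns grow to the right and rows downward; lengths in m; the calibration is good to about 2 mm. A picture is of the moment at which its call begins. There is no depth.
- arm.job_done(): hands the job in; it is judged then, once.
Trained networks look in a picture, given as the dict that the camera call returned (one of the last four; its "shot" number tells which), for a name from the list of things; names that differ only in an ending like _2 or _b are one class to them, and where a whole thing is asked for, a point or a joint stands for the part that bears it (a point fixed in the world has none). Each returns a list of dicts, best first, with "conf" (0 to 1); they miss things now and then, are a little off and sometimes report something else, mostly with a low value. They report only what shows in the picture. A call takes as long as a camera call. They do not tell look-alikes from the thing itself.
- look_for(picture, thing): "location" ([column, row] in pixels, amid what is visible of it).
- regions_of(picture, thing): "mask" (384x512 bool, what is visible of it) and "location" ([column, row] in pixels, amid what is visible of it).
- tip_of(picture, thing): "location" ([column, row] in pixels: a listed point, or the origin of a listed thing).
The state is a dict: "t": time; "q": joint angles; "qd": joint speeds; "joint_efforts": joint torques, N m; "eef_pos": TCP position; "orientation": TCP orientation; "wrist_force": force on the tool from outside, world axes, zero at the start; "moment": the same for the moment, N m; "width": finger opening in m; "grip_force": force on a finger pad.
Only numpy, scipy, OpenCV 4.12 (cv2) and the standard library are available. Lean on these libraries where they do the work, as an engineer would, in place of code of your own. Each camera call takes 0.05 s, during which the arm holds its last target. There are 200 camera calls.

## Task

Load the three battery cells on the sloping feed rail of the tester: lay each one crosswise on the two narrow bars between the guides, with its button (plus) end towards the red guide, and let it roll down, so that they end up in a row against the stop with the black cell in the middle between the two orange ones. Leave the solder spool, loupe, wash bottle and hex key stand where they are.

Things in the scene. Friction and masses are not known exactly. Their poses are not given: they have to be found in the camera images.
- feed_rail: Fixed cell feed rail: dark base plate 160 x 100 mm (8 thick), two posts and on them a straight track sloping 10 degrees, for cells lying crosswise. Origin on the bench straight below point rail_stop. x runs level, up the track; y across it, towards the RED guide; z up. A cell let go on the bars rolls down to the stop, or to the cell before it. The upper end is open.
- rail_stop (a point): low end of the track, mid width: the foot of the end stop's inner face, 65 mm above the bench, level with the tops of the two running bars. The stop is 4 mm thick and 14 mm high
- rail_drop (a point): point 120 mm (level distance) up the track from rail_stop, mid width, at the height of the bars' tops, 86 mm above the bench. The two steel bars are 6 mm wide each, 18 mm to either side of the middle; their tops rise 0.176 mm per mm and end at 167 mm
- red_guide (a point): mid length of the red guide's upper edge. The guides (red at +y, black at -y) are 5 mm thick, run the whole track, leave 71 mm between them and stand 10 mm above the bars
- orange_cell_1: loose orange round battery cell lying on its side: 18 mm diameter, 65 mm long over all; a steel button 7 mm wide in a white ring at its plus end, a flat steel disc at the other. Its own y axis runs along it, away from the button; the origin lies 9 mm from the axis, on the underside at the start, and goes round as the cell rolls
- orange_cell_1_center (a point): the centre of that cell, on its axis
- orange_cell_1_plus (a point): the tip of the button (plus) end of that cell, on its axis
- orange_cell_2: loose orange round battery cell lying on its side: 18 mm diameter, 65 mm long over all; a steel button 7 mm wide in a white ring at its plus end, a flat steel disc at the other. Its own y axis runs along it, away from the button; the origin lies 9 mm from the axis, on the underside at the start, and goes round as the cell rolls
- orange_cell_2_center (a point): the centre of that cell, on its axis
- orange_cell_2_plus (a point): the tip of the button (plus) end of that cell, on its axis
- black_cell: loose black round battery cell lying on its side: 18 mm diameter, 65 mm long over all; a steel button 7 mm wide in a white ring at its plus end, a flat steel disc at the other. Its own y axis runs along it, away from the button; the origin lies 9 mm from the axis, on the underside at the start, and goes round as the cell rolls
- black_cell_center (a point): the centre of that cell, on its axis
- black_cell_plus (a point): the tip of the button (plus) end of that cell, on its axis
- solder_spool: bystander: spool standing on its flange, 58 mm diameter, 40 mm high, origin under its centre
- loupe: bystander: black eye loupe, 37 mm diameter, 36 mm high, origin under its centre
- wash_bottle: bystander: white squeeze bottle with red cap, 64 mm body, 195 mm high, origin at its foot; the body's axis is 10 mm along its own +y
- hex_key_stand: bystander: black stand with hex keys, 29 x 60 mm, 81 mm high, origin under its centre
There are look-alikes about, which are no part of the job. What is shaped like the orange_cell_2 but yellow is not meant.

How it is judged:
By the outcome, as a careful person would: the job done as asked, in the order asked, and still so for the second after the job is handed in, with the robot touching nothing.
It also fails if it takes over 72 s, if anything falls off the work surface, if the arm or the gripper's body presses on something with over 40 N, if the wrist force passes 120 N, or if a joint passes its speed limit or range.

## Working session

There is one attempt and no reset: what is moved stays moved. The work goes in short steps, Python scripts to look and compute and a tool call to move; the robot and the scene stay as the last step left them, time stands still between calls to the robot, and variables do not carry over. Pictures are saved under pics/ and viewed, at most 10 in all, crops included, and the job is handed in when it is done.

Besides the shell and the picture viewer there is one more tool, called after "Emit:" by a JSON object that holds its "name" and its "arguments". carry_out: Moves the arm, as the interface text tells. Its arguments: {"type":"object","properties":{"deltas":{"type":"array","items":{"type":"array","items":{"type":"array","items":{"type":"number"}}}}},"required":["deltas"]}

```bash
mkdir -p pics; ls; cat > look.py <<'E'
import numpy as np,cv2
from rig import arm, read_camera, look_for, regions_of, tip_of
def ray(p,px):
    K=p["mtx"];T=p["camera_from_world"];R=T[:3,:3];t=T[:3,3]
    c=-R.T@t; d=R.T@np.linalg.inv(K)@np.array([px[0],px[1],1.]); return c,d
def onz(p,px,z):
    c,d=ray(p,px); return c+d*(z-c[2])/d[2]
def proj(p,X):
    T=p["camera_from_world"];v=T[:3,:3]@np.array(X)+T[:3,3];u=p["mtx"]@v;return u[:2]/u[2]
E
python3 - <<'E'
from look import *
np.set_printoptions(precision=4,suppress=True)
s=arm.observe();print(s["t"],s["eef_pos"],s["orientation"],s["width"],arm.tcp_to_tips)
P={n:read_camera(n) for n in("scene","top")}
for n,p in P.items(): cv2.imwrite(f"pics/{n}0.png",p["img"]); print(n,-p["camera_from_world"][:3,:3].T@p["camera_from_world"][:3,3])
for n,p in P.items():
  for o,z in (("orange_cell_1_center",.009),("orange_cell_1_plus",.009),("black_cell_center",.009),("black_cell_plus",.009),("rail_stop",.065),("rail_drop",.086),("red_guide",.09),("feed_rail",0)):
    for d in tip_of(p,o)[:4]: print(n,o,round(d["conf"],2),np.round(d["location"],1),onz(p,d["location"],z)[:2])
E
```

```text
pics
0.0 [0.1532 0.6054 0.2384] [ 0.1236  0.9923 -0.0008 -0.0001] 0.08558731368263134 0.008
scene [0.0967 0.981  0.4721]
top [0.3391 0.244  0.9645]
scene orange_cell_1_center 0.68 [236.9 184.9] [0.6388 0.109 ]
scene orange_cell_1_center 0.6 [246.1 202.1] [0.5532 0.1988]
scene orange_cell_1_plus 0.61 [235.6 199.1] [0.5897 0.197 ]
scene black_cell_center 0.67 [220.6 186. ] [0.6794 0.1411]
scene black_cell_center 0.61 [223.6 222.8] [0.5454 0.328 ]
scene black_cell_center 0.61 [279.  212.1] [0.4449 0.2073]
scene black_cell_plus 0.41 [236.8 184. ] [0.6427 0.1032]
scene rail_stop 0.68 [261.6 227.6] [0.4061 0.384 ]
scene rail_drop 0.86 [208.  212.6] [0.5266 0.4155]
scene rail_drop 0.47 [235.5 198. ] [0.5111 0.3223]
scene rail_drop 0.37 [259.5 249.2] [0.357  0.4864]
scene red_guide 0.6 [223.8 220.9] [0.471  0.4353]
scene feed_rail 0.87 [261.2 245.9] [0.4178 0.3624]
top orange_cell_1_center 0.66 [275.9 178.7] [0.5511 0.1874]
top orange_cell_1_center 0.23 [274.7 210.6] [0.4744 0.189 ]
top orange_cell_1_plus 0.65 [269.5 166.3] [0.581  0.2032]
top black_cell_center 0.59 [303.9 126.6] [0.6831 0.1212]
top black_cell_plus 0.54 [308.3 137.6] [0.6554 0.1104]
top rail_stop 0.76 [191.2 232.5] [0.4132 0.3737]
top rail_stop 0.47 [276.9 178.2] [0.5399 0.1885]
top rail_stop 0.45 [237.8 119.4] [0.6758 0.2807]
top rail_drop 0.57 [174.8 177.3] [0.5308 0.4129]
top red_guide 0.93 [158.7 199.7] [0.4797 0.4437]
top feed_rail 0.71 [192.5 232.2] [0.4194 0.38  ]
```

```bash
python3 - <<'E'
import cv2
a=cv2.imread("pics/top0.png"); cv2.imwrite("pics/top0b.png",cv2.resize(a[80:300,110:400],None,fx=2.7,fy=2.7,interpolation=cv2.INTER_CUBIC))
a=cv2.imread("pics/scene0.png"); cv2.imwrite("pics/scene0b.png",cv2.resize(a[120:320,130:390],None,fx=3,fy=3,interpolation=cv2.INTER_CUBIC))
E
```

```text
(no output)
```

View pics/top0b.png

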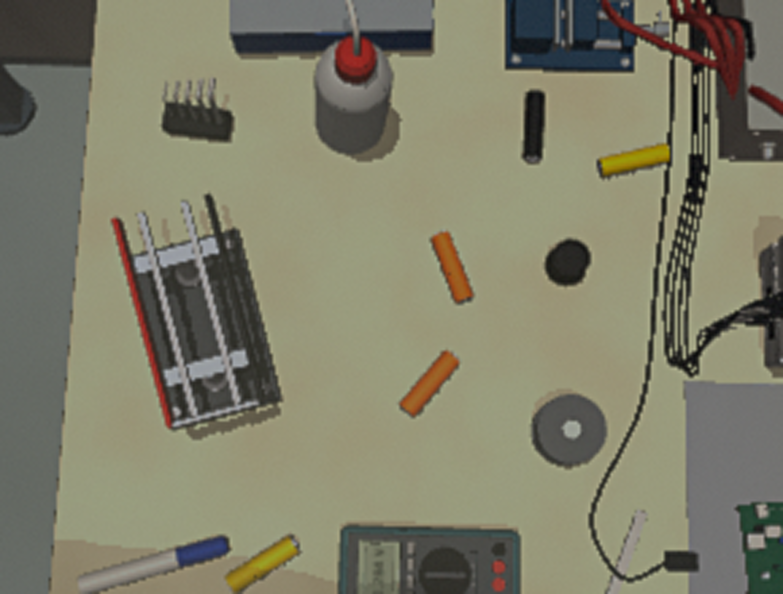

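View pics/scene0b.png

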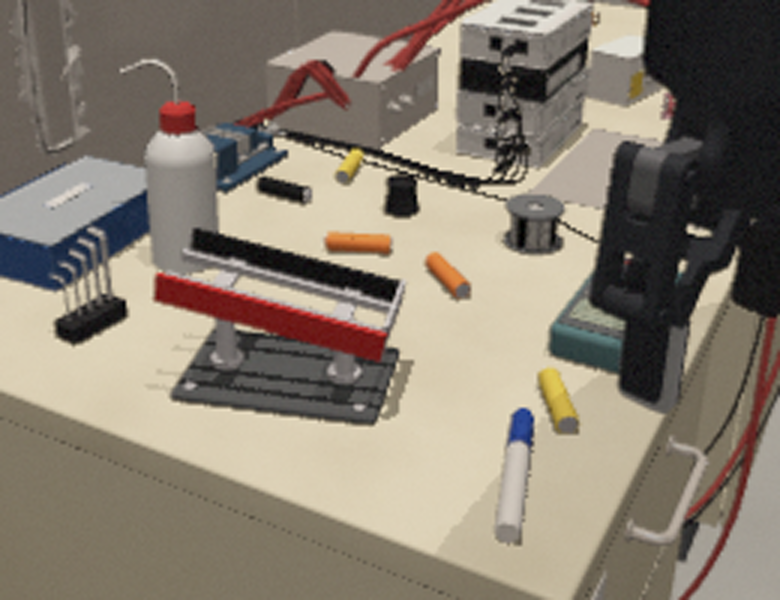

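The three target cells lie mid-bench: orange cells at top-crop (451,267) and (430,383), black at (534,126). The yellow ones are decoys. The rail is on the left, with its stop end nearest the robot at about (213,412) and the red guide on the left side. Next I'll measure these properly.

```bash
cat >> look.py <<'E'
from scipy.optimize import least_squares
from scipy.spatial.transform import Rotation as Ro
np.set_printoptions(precision=4,suppress=True)
RP={"rail_stop":(0,0,.065),"rail_drop":(.12,0,.0862),"red_guide":(.0835,.038,.0897),"feed_rail":(0,0,0)}
def rw(v,p):
    c,s=np.cos(v[2]),np.sin(v[2]); return np.array([v[0]+c*p[0]-s*p[1],v[1]+s*p[0]+c*p[1],p[2]])
def fit_rail(P,v0=(.41,.375,.3)):
    obs=[]
    for n,p in P.items():
        for k,X in RP.items():
            for d in tip_of(p,k)[:1]:
                if d["conf"]>.5 and np.hypot(*(proj(p,rw(v0,X))-d["location"]))<40: obs.append((n,k,p,X,np.array(d["location"])))
    f=lambda v:np.concatenate([proj(p,rw(v,X))-l for n,k,p,X,l in obs])
    r=least_squares(f,v0,loss="soft_l1"); 
    for o,e in zip(obs,f(r.x).reshape(-1,2)): print(o[0],o[1],e)
    return r.x
def cells(p,name,z=.009):
    out=[]
    for d in regions_of(p,name):
        m=d["mask"]
        if m.sum()<30 or d["conf"]<.25: continue
        ys,xs=np.nonzero(m); W=np.array([onz(p,(x,y),z)[:2] for x,y in zip(xs,ys)])
        (c,sz,a)=cv2.minAreaRect((W*1e4).astype(np.float32)); u,S,V=np.linalg.svd(W-W.mean(0),full_matrices=False)
        col=p["img"][m].mean(0).astype(int)
        print(name,round(d["conf"],2),"rectc",np.array(c)/1e4,"mean",W.mean(0),"axis deg",np.degrees(np.arctan2(V[0,1],V[0,0])),"size",np.array(sz)/1e4,"bgr",col)
def plan(pos,yaw,zdown=None,n=None,s=None,cl=-1.):
    """rows to bring tool (pointing down, tool y along world yaw or yaw+pi) to pos"""
    s=s or arm.observe(); R0=Ro.from_quat(s["orientation"]); p0=np.array(s["eef_pos"])
    best=None
    for k in(0,np.pi):
        y=np.array([np.cos(yaw+k),np.sin(yaw+k),0]); z=np.array([0,0,-1.]); Rt=Ro.from_matrix(np.stack([np.cross(y,z),y,z],1))
        rv=(R0.inv()*Rt).as_rotvec()
        if best is None or np.linalg.norm(rv)<np.linalg.norm(best[0]): best=(rv,Rt)
    rv=best[0]; d=np.array(pos)-p0
    n=n or max(1,int(np.ceil(max(np.abs(rv).max()/.12,np.linalg.norm(d)/.0405))))
    print("from",p0,"q7",s["q"][6],"d",d,"rv",rv,"rows",n)
    R=R0;out=[]
    for i in range(n):
        out.append([float(x) for x in np.round(R.inv().apply(d/n),4)]+[float(x) for x in np.round(rv/n,4)]+[cl]); R=R*Ro.from_rotvec(rv/n)
    print(str(out))
E
python3 - <<'E'
from look import *
P={n:read_camera(n) for n in("scene","top")}
v=fit_rail(P);print("rail",v)
for o in("orange_cell_1","black_cell"): cells(P["top"],o)
print(arm.tcp_to_tips)
w=read_camera("wrist");T=w["camera_from_world"];print("wristcam",-T[:3,:3].T@T[:3,3],"fwd",T[2,:3])
plan(rw((v[0],v[1],v[2]),(.06,-.06,.26)),v[2])
E
```

```text
scene rail_stop [ 0.3081 -0.3693]
scene rail_drop [1.1094 1.9452]
scene red_guide [-2.5709  0.8022]
scene feed_rail [-0.516  -0.1642]
top rail_stop [0.3166 0.4196]
top red_guide [-0.2519 -3.458 ]
top feed_rail [0.6927 1.1451]
rail [0.414  0.3767 0.29  ]
orange_cell_1 0.76 rectc [0.5512 0.1851] mean [0.5504 0.1843] axis deg -158.85752041883856 size [0.0643 0.0196] bgr [ 35  83 144]
orange_cell_1 0.73 rectc [0.4489 0.202 ] mean [0.4488 0.2022] axis deg 142.2447535180953 size [0.0173 0.0653] bgr [ 38  86 147]
orange_cell_1 0.61 rectc [0.655  0.0229] mean [0.6551 0.0229] axis deg 105.7769880262002 size [0.0212 0.0672] bgr [ 23 120 136]
orange_cell_1 0.53 rectc [0.2924 0.339 ] mean [0.2923 0.3391] axis deg 123.69202960203127 size [0.0159 0.0629] bgr [ 33 124 141]
black_cell 0.58 rectc [0.6839 0.1124] mean [0.6857 0.1126] axis deg 178.15144038378426 size [0.0642 0.0172] bgr [31 34 35]
0.008
wristcam [0.0847 0.6221 0.3744] fwd [ 0.2688 -0.0676 -0.9608]
from [0.1533 0.6059 0.2393] q7 -0.0822022880178292 d [ 0.3353 -0.2696  0.0207] rv [ 0.0001 -0.0001  1.033 ] rows 11
[[-0.0356, -0.0163, -0.0019, 0.0, -0.0, 0.0939, -1.0], [-0.0369, -0.0129, -0.0019, 0.0, -0.0, 0.0939, -1.0], [-0.038, -0.0094, -0.0019, 0.0, -0.0, 0.0939, -1.0], [-0.0387, -0.0058, -0.0019, 0.0, -0.0, 0.0939, -1.0], [-0.0391, -0.0021, -0.0019, 0.0, -0.0, 0.0939, -1.0], [-0.0391, 0.0016, -0.0019, 0.0, -0.0, 0.0939, -1.0], [-0.0388, 0.0052, -0.0019, 0.0, -0.0, 0.0939, -1.0], [-0.0381, 0.0088, -0.0019, 0.0, -0.0, 0.0939, -1.0], [-0.0371, 0.0124, -0.0019, 0.0, -0.0, 0.0939, -1.0], [-0.0358, 0.0158, -0.0019, 0.0, -0.0, 0.0939, -1.0], [-0.0341, 0.0191, -0.0019, 0.0, -0.0, 0.0939, -1.0]]
```

Emit:
{"name": "carry_out", "arguments": {"deltas": [[[-0.0356,-0.0163,-0.0019,0,0,0.094,-1],[-0.0369,-0.0129,-0.0019,0,0,0.094,-1],[-0.038,-0.0094,-0.0019,0,0,0.094,-1],[-0.0387,-0.0058,-0.0019,0,0,0.094,-1],[-0.0391,-0.0021,-0.0019,0,0,0.094,-1],[-0.0391,0.0016,-0.0019,0,0,0.094,-1],[-0.0388,0.0052,-0.0019,0,0,0.094,-1],[-0.0381,0.0088,-0.0019,0,0,0.094,-1]]]}}

```text
t: 2.22
eef_pos: [0.3984, 0.4082, 0.2549]
orientation: [0.481, 0.877, 0.0, -0.0]
wrist_force: [1.9, 1.9, -0.5]
width: 0.0851
grip_force: 0.0
```

Emit:
{"name": "carry_out", "arguments": {"deltas": [[[-0.0371,0.0124,-0.0019,0,0,0.094,-1],[-0.0358,0.0158,-0.0019,0,0,0.094,-1],[-0.0341,0.0191,-0.0019,0,0,0.094,-1],[0,0,0,0,0,0,-1]]]}}

```text
t: 2.55
eef_pos: [0.4953, 0.3286, 0.2612]
orientation: [0.604, 0.797, 0.0, 0.003]
wrist_force: [0.6, -1.3, 0.4]
width: 0.0853
grip_force: 0.0
```

```bash
python3 - <<'E'
from look import *
s=arm.observe();print(s["t"],s["eef_pos"],s["q"])
P={n:read_camera(n) for n in("wrist","top","scene")}
cv2.imwrite("pics/w1.png",P["wrist"]["img"])
v=fit_rail(P);print(v)
v=fit_rail({"wrist":P["wrist"]});print(v)
cells(P["wrist"],"orange_cell_1")
for d in tip_of(P["wrist"],"orange_cell_1_plus"): print(d["conf"],d["location"],onz(P["wrist"],d["location"],.009))
E
```

```text
2.55 [0.4953 0.3286 0.2612] [-0.9367  0.3464  0.352   1.6671 -0.1234  1.1482 -0.2804]
wrist rail_stop [0.407 1.262]
wrist rail_drop [-4.9772  0.4696]
wrist red_guide [ 1.386  -1.0618]
wrist feed_rail [-2.9391  0.4191]
scene rail_stop [-0.3551  0.3095]
scene rail_drop [0.6298 1.3874]
scene red_guide [-2.3602  1.644 ]
scene feed_rail [-3.0835  1.5882]
[0.4144 0.3753 0.3077]
wrist rail_stop [1.1948 0.758 ]
wrist rail_drop [-4.0849  0.2925]
wrist red_guide [ 2.4302 -1.3784]
wrist feed_rail [-2.2767 -0.0025]
[0.415  0.376  0.3051]
orange_cell_1 0.79 rectc [0.4499 0.2015] mean [0.4485 0.202 ] axis deg -38.950612875300855 size [0.0198 0.0663] bgr [ 20  82 150]
orange_cell_1 0.72 rectc [0.5529 0.1841] mean [0.5528 0.184 ] axis deg -157.94182395618088 size [0.0661 0.0208] bgr [ 13 103 175]
orange_cell_1 0.72 rectc [0.2928 0.3389] mean [0.2925 0.3393] axis deg -55.98233172631577 size [0.0208 0.0674] bgr [ 46 159 172]
0.72 [297.4, 278.4] [0.5859 0.1947 0.009 ]
0.32 [272.9, 276.3] [0.5545 0.1892 0.009 ]
```

View pics/w1.png

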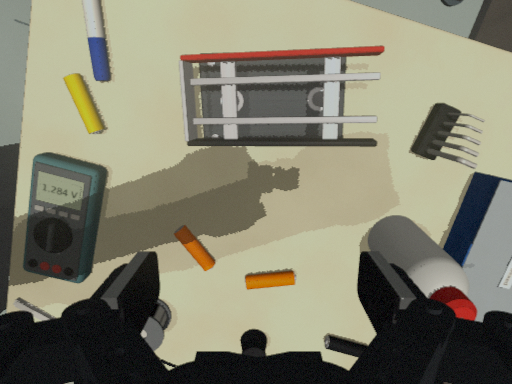

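The wrist view shows the rail from (182,58) to (383,145), orange B at (195,248) and orange A at (270,280). I'll overlay the rail model to check the fit and zoom in on the cells to find their button ends.

```bash
cat > ov.py <<'E'
from look import *
def overlay(p,v,f,box):
    im=p["img"].copy(); x0,x1,y0,y1=box; im=cv2.resize(im[y0:y1,x0:x1],None,fx=f,fy=f,interpolation=cv2.INTER_CUBIC)
    def L(a,b,c): 
        q=[tuple(int(t) for t in (proj(p,rw(v,X))-[x0,y0]+.5)*f) for X in(a,b)]; cv2.line(im,*q,c,1)
    h=lambda x,dz=0:.065+.1763*x+dz
    for y in(-.021,-.015,.015,.021): L((0,y,h(0)),(.167,y,h(.167)),(0,255,0))
    for y in(-.0405,-.0355,.0355,.0405): L((0,y,h(0,.01)),(.167,y,h(.167,.01)),(255,0,0))
    L((0,-.03,h(0)),(0,.03,h(0)),(255,0,255)); L((.167,-.021,h(.167)),(.167,.021,h(.167)),(0,255,255))
    return im
E
python3 - <<'E'
from ov import *
p=read_camera("wrist"); v=(.415,.376,.305)
a=overlay(p,v,3,(165,405,30,165))[:, :720]; 
b=cv2.resize(p["img"][220:300,165,None] if 0 else p["img"][220:300,165:305],None,fx=4,fy=4,interpolation=cv2.INTER_CUBIC)[:190*0+320,:560]
b=cv2.resize(b,(320,183)); c=cv2.resize(p["img"][320:365,300:380],(320,183),interpolation=cv2.INTER_CUBIC)
cv2.imwrite("pics/w1o.png",np.vstack([a,np.hstack([b,c,np.zeros((183,80,3),np.uint8)])]))
E
```

```text
(no output)
```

View pics/w1o.png

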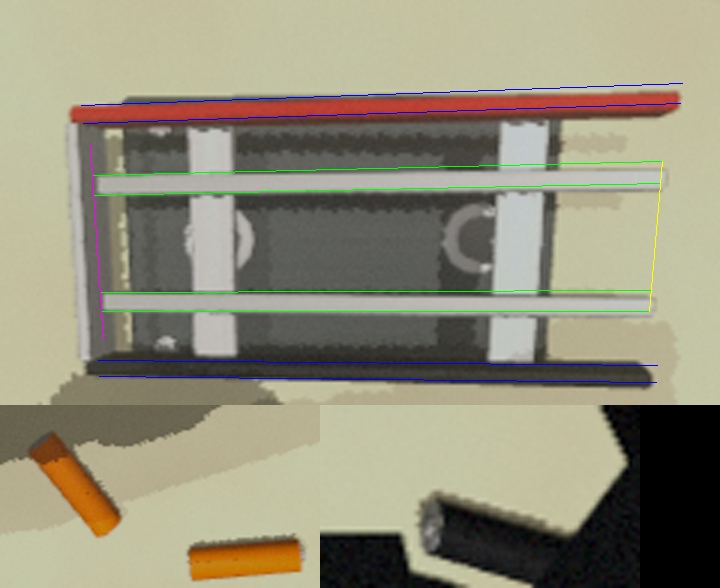

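```bash
python3 - <<'E'
from look import *
plan((.49,.15,.13),.294)
E
```

```text
from [0.4885 0.336  0.2602] q7 -0.2795526973277094 d [ 0.0015 -0.186  -0.1302] rv [-0.    -0.    -0.005] rows 6
[[-0.0298, -0.0086, 0.0217, -0.0, -0.0, -0.0008, -1.0], [-0.0298, -0.0086, 0.0217, -0.0, -0.0, -0.0008, -1.0], [-0.0298, -0.0086, 0.0217, -0.0, -0.0, -0.0008, -1.0], [-0.0298, -0.0087, 0.0217, -0.0, -0.0, -0.0008, -1.0], [-0.0297, -0.0087, 0.0217, -0.0, -0.0, -0.0008, -1.0], [-0.0297, -0.0087, 0.0217, -0.0, -0.0, -0.0008, -1.0]]
```

Emit:
{"name": "carry_out", "arguments": {"deltas": [[[-0.03,-0.0086,0.0217,0,0,0,-1],[-0.03,-0.0086,0.0217,0,0,0,-1],[-0.03,-0.0086,0.0217,0,0,0,-0.5],[-0.03,-0.0086,0.0217,0,0,0,-0.3],[-0.03,-0.0086,0.0217,0,0,0,-0.3],[-0.03,-0.0086,0.0217,0,0,0,-0.3],[0,0,0,0,0,0,-0.3]]]}}

```text
t: 4.23
eef_pos: [0.4882, 0.1412, 0.1268]
orientation: [0.601, 0.799, -0.004, -0.001]
wrist_force: [-0.5, -1.4, -1.0]
width: 0.0555
grip_force: 0.0
```

```bash
python3 - <<'E'
from look import *
s=arm.observe();print(s["t"],s["eef_pos"],s["q"],s["width"],arm.tcp_to_tips)
p=read_camera("wrist")
cells(p,"orange_cell_1"); cells(p,"black_cell")
for o in("orange_cell_1_plus","black_cell_plus"):
  for d in tip_of(p,o): print(o,d["conf"],d["location"],onz(p,d["location"],.009))
cv2.imwrite("pics/w2.png",cv2.resize(p["img"][90:384],None,fx=1.56,fy=1.56,interpolation=cv2.INTER_CUBIC))
E
```

```text
4.2333 [0.4882 0.1412 0.1268] [-0.6781  0.3642  0.3726  2.0106 -0.1766  0.8043  0.078 ] 0.055487039757350226 0.008
orange_cell_1 0.78 rectc [0.5531 0.1843] mean [0.5535 0.1847] axis deg -158.6018305057499 size [0.0682 0.0196] bgr [ 43 106 177]
orange_cell_1 0.66 rectc [0.6589 0.011 ] mean [0.6585 0.0099] axis deg -56.37174605063959 size [0.0201 0.025 ] bgr [  3 154 172]
orange_cell_1 0.6 rectc [0.4489 0.2018] mean [0.448  0.2024] axis deg -38.80594004133543 size [0.0185 0.0667] bgr [ 51 122 188]
black_cell 0.69 rectc [0.6863 0.1116] mean [0.6852 0.1118] axis deg -3.5853408072124497 size [0.0184 0.0759] bgr [33 34 34]
orange_cell_1_plus 0.59 [400.6, 159.6] [0.5834 0.1954 0.009 ]
orange_cell_1_plus 0.39 [354.8, 162.4] [0.5509 0.1837 0.009 ]
black_cell_plus 0.83 [433.7, 276.6] [0.6489 0.1112 0.009 ]
```

View pics/w2.png

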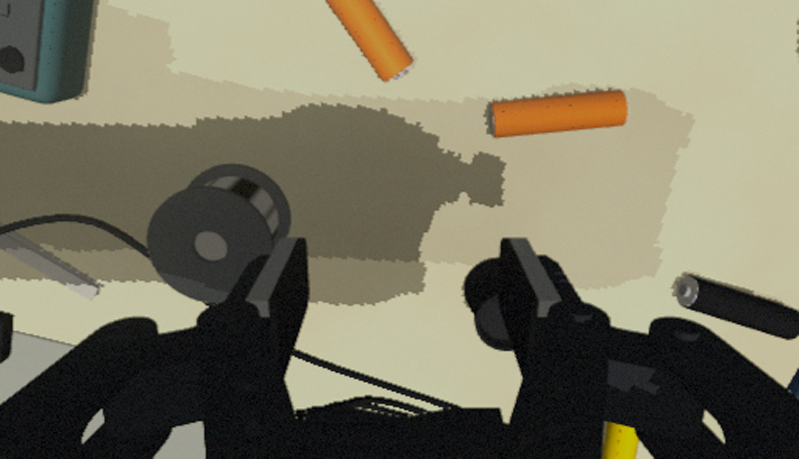

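The button rings show clearly. Orange B's plus end is lower-right at (400,68). Orange A's left end is flat, so its plus is on the right. Black's plus is its near end at (687,290). I'll pick A first.

```bash
python3 - <<'E'
from look import *
plan((.5528,.1844,.06),np.radians(-68.7),n=13,cl=-.1)
s=arm.observe(); 
E
```

```text
from [0.491  0.1503 0.1307] q7 0.07316746289891558 d [ 0.0618  0.0341 -0.0707] rv [ 0.0008 -0.0017  1.4897] rows 13
[[0.0011, 0.0053, 0.0054, 0.0001, -0.0001, 0.1146, -0.1], [0.0017, 0.0051, 0.0054, 0.0001, -0.0001, 0.1146, -0.1], [0.0023, 0.0049, 0.0054, 0.0001, -0.0001, 0.1146, -0.1], [0.0029, 0.0046, 0.0054, 0.0001, -0.0001, 0.1146, -0.1], [0.0034, 0.0042, 0.0054, 0.0001, -0.0001, 0.1146, -0.1], [0.0038, 0.0038, 0.0054, 0.0001, -0.0001, 0.1146, -0.1], [0.0043, 0.0034, 0.0054, 0.0001, -0.0001, 0.1146, -0.1], [0.0046, 0.0029, 0.0054, 0.0001, -0.0001, 0.1146, -0.1], [0.0049, 0.0023, 0.0054, 0.0001, -0.0001, 0.1146, -0.1], [0.0051, 0.0017, 0.0054, 0.0001, -0.0001, 0.1146, -0.1], [0.0053, 0.0011, 0.0054, 0.0001, -0.0001, 0.1146, -0.1], [0.0054, 0.0005, 0.0054, 0.0001, -0.0001, 0.1146, -0.1], [0.0054, -0.0001, 0.0054, 0.0001, -0.0001, 0.1146, -0.1]]
```

Emit:
{"name": "carry_out", "arguments": {"deltas": [[[0.0011,0.0053,0.0054,0,0,0.1146,-0.1],[0.0017,0.0051,0.0054,0,0,0.1146,-0.1],[0.0023,0.0049,0.0054,0,0,0.1146,-0.1],[0.0029,0.0046,0.0054,0,0,0.1146,-0.1],[0.0034,0.0042,0.0054,0,0,0.1146,-0.1],[0.0038,0.0038,0.0054,0,0,0.1146,-0.1],[0.0043,0.0034,0.0054,0,0,0.1146,-0.1],[0.0046,0.0029,0.0054,0,0,0.1146,-0.1]]]}}

```text
t: 5.15
eef_pos: [0.529, 0.1718, 0.0872]
orientation: [0.892, 0.453, 0.001, -0.0]
wrist_force: [0.3, -0.2, 0.6]
width: 0.0465
grip_force: 0.0
```

Emit:
{"name": "carry_out", "arguments": {"deltas": [[[0.0049,0.0023,0.0054,0,0,0.1146,-0.1],[0.0051,0.0017,0.0054,0,0,0.1146,-0.1],[0.0053,0.0011,0.0054,0,0,0.1146,-0.1],[0.0054,0.0005,0.0054,0,0,0.1146,-0.1],[0.0054,0,0.0054,0,0,0.1146,-0.1],[0,0,0,0,0,0,-0.1],[0,0,0,0,0,0,-0.1]]]}}

```text
t: 5.73
eef_pos: [0.552, 0.1841, 0.0598]
orientation: [0.982, 0.187, 0.0, 0.0]
wrist_force: [-0.3, -1.4, -0.0]
width: 0.0469
grip_force: 0.0
```

```bash
python3 - <<'E'
from look import *
s=arm.observe();print(s["t"],s["width"],arm.tcp_to_tips)
p=read_camera("wrist");cells(p,"orange_cell_1");p=read_camera("top");cells(p,"orange_cell_1")
plan((.5528,.1844,.0105),np.radians(-68.7),cl=-.1,n=2)
E
```

```text
5.7333 0.04694092748267506 0.008
orange_cell_1 0.9 rectc [0.5509 0.1836] mean [0.5523 0.1839] axis deg -158.20155959588465 size [0.0691 0.0177] bgr [ 22  62 114]
orange_cell_1 0.89 rectc [0.4469 0.2022] mean [0.4576 0.1938] axis deg 140.7702885840447 size [0.0209 0.0741] bgr [ 23  65 113]
orange_cell_1 0.69 rectc [0.6559 0.0195] mean [0.6559 0.0192] axis deg -72.35409751779407 size [0.0176 0.0602] bgr [ 15 155 177]
orange_cell_1 0.55 rectc [0.2921 0.3394] mean [0.2915 0.3404] axis deg 122.05869588899941 size [0.0172 0.064 ] bgr [ 42 164 181]
from [0.5521 0.1828 0.0603] q7 -1.1098138384912593 d [ 0.0007  0.0016 -0.0498] rv [-0.0005 -0.0007  0.0007] rows 2
[[0.0006, -0.0006, 0.0249, -0.0002, -0.0004, 0.0004, -0.1], [0.0006, -0.0006, 0.0249, -0.0002, -0.0004, 0.0004, -0.1]]
```

Emit:
{"name": "carry_out", "arguments": {"deltas": [[[0.0006,-0.0006,0.0249,0,0,0,-0.1],[0,0,0.0209,0,0,0,-0.1],[0,0,0.004,0,0,0,-0.1],[0,0,0,0,0,0,0.2],[0,0,0,0,0,0,1],[0,0,0,0,0,0,1],[0,0,0,0,0,0,1]]]}}

```text
t: 6.52
eef_pos: [0.5533, 0.1834, 0.0113]
orientation: [0.983, 0.184, 0.001, -0.0]
wrist_force: [-1.8, -0.5, 3.1]
width: 0.0153
grip_force: 58.8
```

```bash
python3 - <<'E'
from look import *
s=arm.observe();print(s["t"],s["eef_pos"],s["wrist_force"],s["width"],s["grip_force"],arm.tcp_to_tips)
v=(.416,.376,.294)
s["eef_pos"]=np.array(s["eef_pos"])+[0,0,.12]
plan(rw(v,(.092,0,.14)),.294,cl=1.,n=13,s=s)
E
```

```text
6.5167 [0.5533 0.1834 0.0113] [-1.7523 -0.5255  3.0521] 0.01532984094007715 58.79401087760925 0.008
from [0.5533 0.1834 0.1313] q7 -1.0648939722694983 d [-0.0492  0.2193  0.0087] rv [ 0.0014 -0.0016 -1.4948] rows 13
[[0.0026, -0.0171, -0.0007, 0.0001, -0.0001, -0.115, 1.0], [0.0045, -0.0167, -0.0007, 0.0001, -0.0001, -0.115, 1.0], [0.0064, -0.0161, -0.0007, 0.0001, -0.0001, -0.115, 1.0], [0.0082, -0.0152, -0.0007, 0.0001, -0.0001, -0.115, 1.0], [0.0099, -0.0142, -0.0007, 0.0001, -0.0001, -0.115, 1.0], [0.0115, -0.0129, -0.0007, 0.0001, -0.0001, -0.115, 1.0], [0.0129, -0.0115, -0.0007, 0.0001, -0.0001, -0.115, 1.0], [0.0141, -0.01, -0.0007, 0.0001, -0.0001, -0.115, 1.0], [0.0152, -0.0083, -0.0007, 0.0001, -0.0001, -0.115, 1.0], [0.016, -0.0065, -0.0007, 0.0001, -0.0001, -0.115, 1.0], [0.0167, -0.0046, -0.0007, 0.0001, -0.0001, -0.115, 1.0], [0.0171, -0.0027, -0.0007, 0.0001, -0.0001, -0.115, 1.0], [0.0173, -0.0007, -0.0007, 0.0001, -0.0001, -0.115, 1.0]]
```

Emit:
{"name": "carry_out", "arguments": {"deltas": [[[0,0,-0.02,0,0,0,1],[0,0,-0.04,0,0,0,1],[0,0,-0.04,0,0,0,1],[0,0,-0.02,0,0,0,1],[0.0026,-0.0171,-0.0007,0,0,-0.115,1],[0.0045,-0.0167,-0.0007,0,0,-0.115,1],[0.0064,-0.0161,-0.0007,0,0,-0.115,1],[0.0082,-0.0152,-0.0007,0,0,-0.115,1]]]}}

```text
t: 7.18
eef_pos: [0.5373, 0.2518, 0.134]
orientation: [0.914, 0.406, 0.001, -0.0]
wrist_force: [-0.3, 0.6, -0.7]
width: 0.0158
grip_force: 58.8
```

Emit:
{"name": "carry_out", "arguments": {"deltas": [[[0.0099,-0.0142,-0.0007,0,0,-0.115,1],[0.0115,-0.0129,-0.0007,0,0,-0.115,1],[0.0129,-0.0115,-0.0007,0,0,-0.115,1],[0.0141,-0.01,-0.0007,0,0,-0.115,1],[0.0152,-0.0083,-0.0007,0,0,-0.115,1],[0.016,-0.0065,-0.0007,0,0,-0.115,1],[0.0167,-0.0046,-0.0007,0,0,-0.115,1],[0.0171,-0.0027,-0.0007,0,0,-0.115,1]]]}}

```text
t: 7.85
eef_pos: [0.5072, 0.3867, 0.1393]
orientation: [0.639, 0.769, 0.001, 0.0]
wrist_force: [0.2, 0.8, -0.3]
width: 0.0151
grip_force: 58.7
```

Emit:
{"name": "carry_out", "arguments": {"deltas": [[[0.0173,-0.0007,-0.0007,0,0,-0.115,1],[0,0,0,0,0,0,1],[0,0,0,0,0,0,1]]]}}

```text
t: 8.1
eef_pos: [0.5031, 0.4036, 0.1396]
orientation: [0.596, 0.803, 0.0, -0.0]
wrist_force: [0.2, -0.9, -0.4]
width: 0.0157
grip_force: 58.7
```

```bash
python3 - <<'E'
from ov import *
s=arm.observe();print(s["t"],s["eef_pos"],s["q"][6],s["width"],s["grip_force"])
p=read_camera("wrist");v=(.416,.376,.294)
cv2.imwrite("pics/w3.png",overlay(p,v,1.56,(0,512,0,384)))
cells(p,"orange_cell_1",s["eef_pos"][2])
t=read_camera("top");cells(t,"orange_cell_1",s["eef_pos"][2])
sc=read_camera("scene");
for d in tip_of(sc,"orange_cell_1_center")+tip_of(sc,"orange_cell_1_plus"): print(d["conf"],d["location"])
print(proj(sc,s["eef_pos"]))
plan(rw(v,(.092,0,.065+.1763*.092+.009+.002)),.294,cl=1.,n=3)
E
```

```text
8.1 [0.5031 0.4036 0.1396] -0.27088041347376063 0.015653238552055034 58.66550624370575
orange_cell_1 0.9 rectc [0.5028 0.4019] mean [0.5022 0.4042] axis deg -72.87509915450029 size [0.0176 0.0706] bgr [ 17  69 131]
orange_cell_1 0.78 rectc [0.4542 0.342 ] mean [0.4542 0.342 ] axis deg -119.72620883004781 size [0.0112 0.0046] bgr [ 27 103 165]
orange_cell_1 0.7 rectc [0.3942 0.3973] mean [0.3932 0.3956] axis deg -77.0374125562851 size [0.0075 0.0199] bgr [ 33 141 159]
orange_cell_1 0.68 rectc [0.4331 0.208 ] mean [0.4328 0.2082] axis deg 141.5802252362779 size [0.0154 0.0548] bgr [ 44 105 184]
orange_cell_1 0.5 rectc [0.6114 0.0526] mean [0.6114 0.0526] axis deg -73.79034417931842 size [0.0141 0.056 ] bgr [ 12 155 177]
0.53 [218.8, 192.8]
0.62 [222.5, 197.7]
0.46 [214.6, 196.9]
[218.6385 191.3405]
from [0.5038 0.4021 0.1392] q7 -0.27011215441714714 d [ 0.0003  0.0006 -0.047 ] rv [ 0.0001  0.0003 -0.0014] rows 3
[[0.0002, 0.0001, 0.0157, 0.0, 0.0001, -0.0005, 1.0], [0.0002, 0.0001, 0.0157, 0.0, 0.0001, -0.0005, 1.0], [0.0002, 0.0001, 0.0157, 0.0, 0.0001, -0.0005, 1.0]]
```

View pics/w3.png

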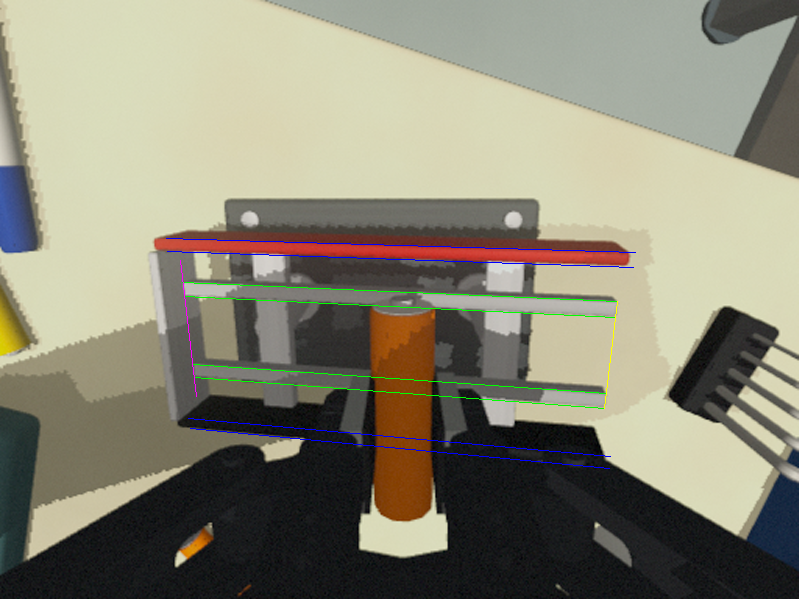

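```bash
python3 - <<'E'
from look import *
p=read_camera("wrist");v=(.416,.376,.296);s=arm.observe();print(s["eef_pos"])
def loc(X): 
    d=np.array(X[:2])-v[:2]; c,sn=np.cos(v[2]),np.sin(v[2]); return np.array([c*d[0]+sn*d[1],-sn*d[0]+c*d[1]])*1000
print("tcp",loc(s["eef_pos"]))
z=s["eef_pos"][2]
print("button",loc(onz(p,(405/1.56,300/1.56),z)),"face rim top",loc(onz(p,(403/1.56,311/1.56),z+.009)))
print("flat end top",loc(onz(p,(403/1.56,521/1.56),z-.0)))
print("red inner",loc(onz(p,(405/1.56,258/1.56),.065+.1763*.092+.01)))
print("bar+ edges",[loc(onz(p,(345/1.56,y/1.56),.065+.1763*.07)) for y in(289,303)])
E
```

```text
[0.5037 0.4023 0.1392]
tcp [91.5103 -0.4099]
button [91.5105 31.7596] face rim top [90.9618 31.3625]
flat end top [ 90.7237 -37.9796]
red inner [91.7576 34.0475]
bar+ edges [array([68.5331, 19.3289]), array([68.34  , 13.6944])]
```

Emit:
{"name": "carry_out", "arguments": {"deltas": [[[-0.0008,0,0.018,0,0,0,1],[0,0,0.018,0,0,0,1],[0,0,0.0064,0,0,0,1],[0,0,0.003,0,0,0,1],[0,0,0,0,0,0,1],[0,0,0,0,0,0,1]]]}}

```text
t: 9.0
eef_pos: [0.5041, 0.4022, 0.0943]
orientation: [0.596, 0.803, 0.0, 0.0]
wrist_force: [0.5, -0.2, 0.8]
width: 0.0157
grip_force: 58.8
```

Emit:
{"name": "carry_out", "arguments": {"deltas": [[[0,0,0,0,0,0,0.3],[0,0,0,0,0,0,-0.1],[0,0,0,0,0,0,-0.1],[0,0,-0.01,0,0,0,-0.1],[0,0,-0.03,0,0,0,-0.1],[0,0,-0.04,0,0,0,-0.1],[0,0,-0.02,0,0,0,-0.1]]]}}

```text
t: 9.58
eef_pos: [0.5051, 0.4027, 0.1988]
orientation: [0.596, 0.803, 0.002, 0.001]
wrist_force: [1.1, 0.2, 0.2]
width: 0.0468
grip_force: 0.0
```

```bash
python3 - <<'E'
from ov import *
s=arm.observe();print(s["t"],s["eef_pos"])
p=read_camera("wrist");v=(.416,.376,.296)
cv2.imwrite("pics/w4.png",overlay(p,v,1.56,(0,512,0,384))[:460])
plan((.6846,.1122,.06),np.radians(-91.5),cl=-.1)
E
```

```text
9.5833 [0.5051 0.4027 0.1988]
from [0.5064 0.4036 0.2021] q7 -0.2882904221005982 d [ 0.1782 -0.2914 -0.1421] rv [ 0.0105  0.0017 -1.251 ] rows 11
[[-0.0301, 0.0077, 0.0129, 0.001, 0.0002, -0.1137, -0.1], [-0.0308, 0.0043, 0.0128, 0.001, 0.0002, -0.1137, -0.1], [-0.0311, 0.0008, 0.0128, 0.001, 0.0002, -0.1137, -0.1], [-0.031, -0.0028, 0.0128, 0.001, 0.0002, -0.1137, -0.1], [-0.0305, -0.0062, 0.0128, 0.001, 0.0002, -0.1137, -0.1], [-0.0296, -0.0096, 0.0128, 0.001, 0.0002, -0.1137, -0.1], [-0.0283, -0.0129, 0.0128, 0.001, 0.0002, -0.1137, -0.1], [-0.0266, -0.016, 0.0128, 0.001, 0.0002, -0.1137, -0.1], [-0.0246, -0.0189, 0.0129, 0.001, 0.0002, -0.1137, -0.1], [-0.0223, -0.0216, 0.0129, 0.001, 0.0002, -0.1137, -0.1], [-0.0197, -0.024, 0.0129, 0.001, 0.0002, -0.1137, -0.1]]
```

View pics/w4.png

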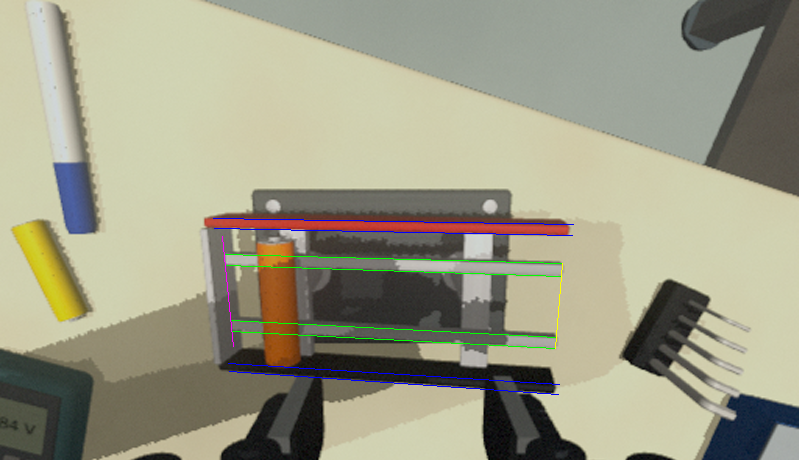

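Cell A lies straight across the bars and is rolling down, with its button end up by the red guide. Black is next, by a waypoint that stays clear of the bottle.

```bash
python3 - <<'E'
from look import *
t=read_camera("top")
for o in ("wash_bottle","loupe"):
  for d in tip_of(t,o)[:1]: print(o,d["conf"],onz(t,d["location"],0))
plan((.60,.12,.15),np.radians(88.5),cl=-.1)
E
```

```text
wash_bottle 0.96 [0.703  0.2849 0.    ]
loupe 0.76 [0.5599 0.0762 0.    ]
from [0.5038 0.4023 0.1949] q7 -0.28712297785608587 d [ 0.0962 -0.2823 -0.0449] rv [ 0.0021 -0.     -1.2503] rows 11
[[-0.0271, 0.0009, 0.0041, 0.0002, -0.0, -0.1137, -0.1], [-0.027, -0.0022, 0.0041, 0.0002, -0.0, -0.1137, -0.1], [-0.0266, -0.0052, 0.0041, 0.0002, -0.0, -0.1137, -0.1], [-0.0259, -0.0082, 0.0041, 0.0002, -0.0, -0.1137, -0.1], [-0.0248, -0.0111, 0.0041, 0.0002, -0.0, -0.1137, -0.1], [-0.0233, -0.0138, 0.0041, 0.0002, -0.0, -0.1137, -0.1], [-0.0216, -0.0164, 0.0041, 0.0002, -0.0, -0.1137, -0.1], [-0.0196, -0.0187, 0.0041, 0.0002, -0.0, -0.1137, -0.1], [-0.0174, -0.0208, 0.0041, 0.0002, -0.0, -0.1137, -0.1], [-0.0149, -0.0227, 0.0041, 0.0002, -0.0, -0.1137, -0.1], [-0.0122, -0.0242, 0.0041, 0.0002, -0.0, -0.1137, -0.1]]
```

Emit:
{"name": "carry_out", "arguments": {"deltas": [[[-0.0271,0.0009,0.0041,0,0,-0.1137,-0.1],[-0.027,-0.0022,0.0041,0,0,-0.1137,-0.1],[-0.0266,-0.0052,0.0041,0,0,-0.1137,-0.1],[-0.0259,-0.0082,0.0041,0,0,-0.1137,-0.1],[-0.0248,-0.0111,0.0041,0,0,-0.1137,-0.1],[-0.0233,-0.0138,0.0041,0,0,-0.1137,-0.1],[-0.0216,-0.0164,0.0041,0,0,-0.1137,-0.1],[-0.0196,-0.0187,0.0041,0,0,-0.1137,-0.1]]]}}

```text
t: 10.45
eef_pos: [0.5728, 0.1952, 0.1593]
orientation: [0.18, 0.984, -0.001, -0.001]
wrist_force: [-0.3, -0.4, -0.5]
width: 0.047
grip_force: 0.0
```

Emit:
{"name": "carry_out", "arguments": {"deltas": [[[-0.0174,-0.0208,0.0041,0,0,-0.1137,-0.1],[-0.0149,-0.0227,0.0041,0,0,-0.1137,-0.1],[-0.0122,-0.0242,0.0041,0,0,-0.1137,-0.1],[0,0,0,0,0,0,-0.1],[0,0,0,0,0,0,-0.1]]]}}

```text
t: 10.87
eef_pos: [0.5992, 0.117, 0.1471]
orientation: [0.015, 1.0, -0.001, -0.001]
wrist_force: [-0.5, -0.3, 0.1]
width: 0.0474
grip_force: 0.0
```

```bash
python3 - <<'E'
from look import *
s=arm.observe();print(s["t"],s["eef_pos"])
p=read_camera("wrist");cells(p,"black_cell")
for o in("black_cell_center","black_cell_plus"):
  for d in tip_of(p,o)[:2]: print(o,d["conf"],d["location"],onz(p,d["location"],.009))
t=read_camera("top");cells(t,"black_cell")
plan((.6855,.1118,.06),np.radians(87.5),cl=-.1)
E
```

```text
10.8667 [0.5992 0.117  0.1471]
black_cell 0.69 rectc [0.6859 0.112 ] mean [0.6848 0.112 ] axis deg -2.9676910739813205 size [0.0183 0.0715] bgr [37 41 42]
black_cell_center 0.94 [258.7, 277.5] [0.6833 0.1136 0.009 ]
black_cell_plus 0.66 [255.1, 245.7] [0.6518 0.1114 0.009 ]
black_cell 0.55 rectc [0.4288 0.389 ] mean [0.4289 0.3893] axis deg -71.69693040033036 size [0.0228 0.0721] bgr [ 56 101 162]
black_cell 0.3 rectc [0.5583 0.0822] mean [0.5581 0.0823] axis deg 143.90981940945562 size [0.0396 0.0383] bgr [28 32 33]
from [0.5993 0.1212 0.1485] q7 1.3294041990740035 d [ 0.0862 -0.0094 -0.0885] rv [ 0.0004 -0.0003  0.0194] rows 4
[[-0.0216, -0.0018, 0.0221, 0.0001, -0.0001, 0.0048, -0.1], [-0.0216, -0.0017, 0.0221, 0.0001, -0.0001, 0.0048, -0.1], [-0.0216, -0.0016, 0.0221, 0.0001, -0.0001, 0.0048, -0.1], [-0.0216, -0.0015, 0.0221, 0.0001, -0.0001, 0.0048, -0.1]]
```

Emit:
{"name": "carry_out", "arguments": {"deltas": [[[-0.0212,-0.0018,0.0221,0,0,0.007,-0.1],[-0.0212,-0.0017,0.0221,0,0,0.007,-0.1],[-0.0212,-0.0015,0.0221,0,0,0.007,-0.1],[-0.0212,-0.0014,0.0221,0,0,0.007,-0.1],[0,0,0,0,0,0,-0.1],[0,0,0,0,0,0,-0.1]]]}}

```text
t: 11.67
eef_pos: [0.6834, 0.1106, 0.0579]
orientation: [0.027, 1.0, -0.001, -0.002]
wrist_force: [-0.2, 0.3, 1.2]
width: 0.0466
grip_force: 0.0
```

```bash
python3 - <<'E'
from look import *
s=arm.observe();print(s["t"],s["eef_pos"])
p=read_camera("wrist");cells(p,"black_cell")
for o in("black_cell_center","black_cell_plus"):
  for d in tip_of(p,o)[:2]: print(o,d["conf"],d["location"],onz(p,d["location"],.009))
plan((.684,.1122,.0105),np.radians(87),cl=-.1,n=2)
E
```

```text
11.6667 [0.6834 0.1106 0.0579]
black_cell 0.68 rectc [0.6855 0.1117] mean [0.684  0.1122] axis deg -2.1424614692828867 size [0.0185 0.0696] bgr [29 34 35]
black_cell_plus 0.74 [261.2, 167.8] [0.6489 0.113  0.009 ]
from [0.6843 0.111  0.0618] q7 1.3672434687201125 d [-0.0003  0.0012 -0.0513] rv [ 0.0009  0.0017 -0.0007] rows 2
[[0.0002, 0.0005, 0.0257, 0.0005, 0.0009, -0.0004, -0.1], [0.0002, 0.0006, 0.0257, 0.0005, 0.0009, -0.0004, -0.1]]
```

Emit:
{"name": "carry_out", "arguments": {"deltas": [[[0.0012,0.001,0.0255,0,0,0,-0.1],[0,0,0.021,0,0,0,-0.1],[0,0,0.0045,0,0,0,-0.1],[0,0,0,0,0,0,0.2],[0,0,0,0,0,0,1],[0,0,0,0,0,0,1],[0,0,0,0,0,0,1]]]}}

```text
t: 12.45
eef_pos: [0.6842, 0.1115, 0.0112]
orientation: [0.027, 1.0, 0.0, 0.001]
wrist_force: [-1.5, -0.2, 4.3]
width: 0.0157
grip_force: 58.9
```

```bash
python3 - <<'E'
from look import *
s=arm.observe();print(s["eef_pos"],s["width"],s["grip_force"])
v=(.416,.376,.296)
b=np.array(s["eef_pos"])+[-.12,0,.13]; s["eef_pos"]=b
plan(rw(v,(.0915,-.0012,.14)),.296,cl=1.,n=11,s=s)
E
```

```text
[0.6842 0.1115 0.0112] 0.015711420894868846 58.867194056510925
from [0.5642 0.1115 0.1412] q7 1.3712460294495397 d [-0.0603  0.29   -0.0012] rv [0.0024 0.0018 1.221 ] rows 11
[[0.0069, 0.026, 0.0001, 0.0002, 0.0002, 0.111, 1.0], [0.0097, 0.0251, 0.0001, 0.0002, 0.0002, 0.111, 1.0], [0.0125, 0.0239, 0.0001, 0.0002, 0.0002, 0.111, 1.0], [0.015, 0.0223, 0.0001, 0.0002, 0.0002, 0.111, 1.0], [0.0174, 0.0205, 0.0001, 0.0002, 0.0002, 0.111, 1.0], [0.0196, 0.0185, 0.0001, 0.0002, 0.0002, 0.111, 1.0], [0.0215, 0.0162, 0.0001, 0.0002, 0.0002, 0.111, 1.0], [0.0232, 0.0137, 0.0001, 0.0002, 0.0002, 0.111, 1.0], [0.0245, 0.0111, 0.0001, 0.0002, 0.0002, 0.111, 1.0], [0.0256, 0.0083, 0.0001, 0.0002, 0.0002, 0.111, 1.0], [0.0264, 0.0054, 0.0001, 0.0002, 0.0002, 0.111, 1.0]]
```

Emit:
{"name": "carry_out", "arguments": {"deltas": [[[0,0,-0.025,0,0,0,1],[0,0,-0.035,0,0,0,1],[0.03,-0.0016,-0.025,0,0,0,1],[0.03,-0.0016,-0.025,0,0,0,1],[0.03,-0.0016,-0.02,0,0,0,1],[0.03,-0.0016,0,0,0,0,1],[0.0069,0.026,0.0001,0,0,0.111,1],[0.0097,0.0251,0.0001,0,0,0.111,1]]]}}

```text
t: 13.12
eef_pos: [0.5514, 0.1627, 0.1411]
orientation: [0.142, 0.99, 0.001, 0.001]
wrist_force: [1.1, 0.7, -0.2]
width: 0.0155
grip_force: 58.8
```

Emit:
{"name": "carry_out", "arguments": {"deltas": [[[0.0125,0.0239,0.0001,0,0,0.111,1],[0.015,0.0223,0.0001,0,0,0.111,1],[0.0174,0.0205,0.0001,0,0,0.111,1],[0.0196,0.0185,0.0001,0,0,0.111,1],[0.0215,0.0162,0.0001,0,0,0.111,1],[0.0232,0.0137,0.0001,0,0,0.111,1],[0.0245,0.0111,0.0001,0,0,0.111,1],[0.0256,0.0083,0.0001,0,0,0.111,1]]]}}

```text
t: 13.78
eef_pos: [0.5079, 0.3764, 0.1393]
orientation: [0.552, 0.834, 0.001, 0.0]
wrist_force: [0.8, 0.1, 0.1]
width: 0.0157
grip_force: 58.8
```

Emit:
{"name": "carry_out", "arguments": {"deltas": [[[0.0264,0.0054,0.0001,0,0,0.111,1],[0,0,0,0,0,0,1],[0,0,0,0,0,0,1]]]}}

```text
t: 14.03
eef_pos: [0.5015, 0.4036, 0.1385]
orientation: [0.593, 0.805, 0.001, -0.0]
wrist_force: [0.3, -1.2, 0.5]
width: 0.0155
grip_force: 58.8
```

```bash
cat >> ov.py <<'E'
def loc(X,v=(.416,.376,.296)): 
    d=np.array(X[:2])-v[:2]; c,sn=np.cos(v[2]),np.sin(v[2]); return np.array([c*d[0]+sn*d[1],-sn*d[0]+c*d[1]])*1000
E
python3 - <<'E'
from ov import *
s=arm.observe();print(s["t"],s["eef_pos"],s["width"])
p=read_camera("wrist");v=(.416,.376,.296)
cv2.imwrite("pics/w5.png",overlay(p,v,1.56,(0,512,0,384)))
print("tcp",loc(s["eef_pos"]))
for d in tip_of(p,"black_cell_plus"): print(d["conf"],d["location"],loc(onz(p,d["location"],s["eef_pos"][2])))
plan(rw(v,(.0915,-.0012,.0938)),.296,cl=1.,n=3)
E
```

```text
14.0333 [0.5015 0.4036 0.1385] 0.015453333272257716
tcp [89.829   1.4804]
0.66 [257.7, 192.2] [88.7431 33.9332]
from [0.503  0.4004 0.1386] q7 -0.25132094727870297 d [ 0.0008  0.0011 -0.0448] rv [0.0007 0.0003 0.0007] rows 3
[[0.0003, 0.0004, 0.0149, 0.0002, 0.0001, 0.0002, 1.0], [0.0003, 0.0004, 0.0149, 0.0002, 0.0001, 0.0002, 1.0], [0.0003, 0.0004, 0.0149, 0.0002, 0.0001, 0.0002, 1.0]]
```

View pics/w5.png

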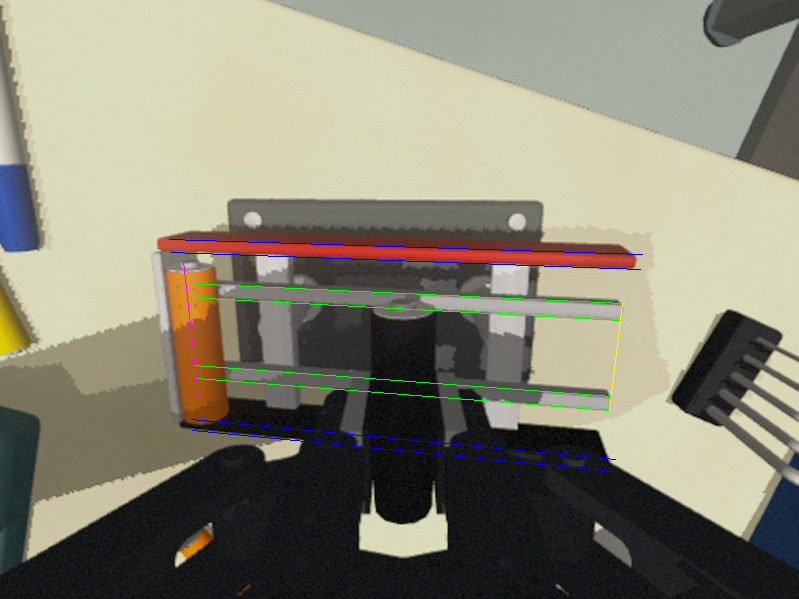

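Cell A rests square against the stop at (197,340). The held black cell has its button at (405,300). The arm was still settling in that picture, so I'll measure again.

```bash
python3 - <<'E'
from ov import *
v=(.416,.376,.296)
for i in range(2):
  s=arm.observe();p=read_camera("wrist");print("tcp",s["t"],loc(s["eef_pos"]),s["qd"].max() if hasattr(s["qd"],"max") else max(s["qd"]))
  g=p["img"].astype(int)
  c=259; col=g[:,c]; red=[r for r in range(130,200) if col[r,2]>2*col[r,1] and col[r,2]>70]; print("red rows",red[0],red[-1],"inner",loc(onz(p,(c,red[-1]+.5),.065+.1763*.0915+.01)))
  for d in tip_of(p,"black_cell_plus")[:1]: print(d["conf"],d["location"],loc(onz(p,d["location"],s["eef_pos"][2])))
plan(rw(v,(.0915,-.0012,.0938)),.296,cl=1.,n=3)
E
```

```text
tcp 14.1333 [90.3674 -2.0127] 0.02037872803026869
red rows 149 159 inner [90.112 36.06 ]
0.63 [253.3, 193.3] [87.5572 29.982 ]
tcp 14.2333 [90.5561 -2.8208] 0.0057876942081821385
red rows 147 158 inner [90.3764 35.7898]
0.59 [256.9, 189.1] [89.3215 30.9713]
from [0.5033 0.3999 0.1385] q7 -0.2521586169127857 d [ 0.0005  0.0016 -0.0447] rv [ 0.0004 -0.0001 -0.0016] rows 3
[[0.0005, 0.0003, 0.0149, 0.0001, -0.0, -0.0005, 1.0], [0.0005, 0.0003, 0.0149, 0.0001, -0.0, -0.0005, 1.0], [0.0005, 0.0003, 0.0149, 0.0001, -0.0, -0.0005, 1.0]]
```

Emit:
{"name": "carry_out", "arguments": {"deltas": [[[0.0018,0.0008,0.018,0,0,0,1],[0,0,0.018,0,0,0,1],[0,0,0.006,0,0,0,1],[0,0,0.0027,0,0,0,1],[0,0,0,0,0,0,1],[0,0,0,0,0,0,1]]]}}

```text
t: 14.83
eef_pos: [0.5035, 0.4031, 0.0941]
orientation: [0.595, 0.803, 0.0, 0.0]
wrist_force: [-0.1, -0.2, -1.0]
width: 0.0153
grip_force: 58.8
```

```bash
python3 - <<'E'
from ov import *
s=arm.observe();p=read_camera("wrist");print("tcp",s["eef_pos"],loc(s["eef_pos"]),s["wrist_force"])
for d in tip_of(p,"black_cell_plus")[:1]: print(d["conf"],d["location"],loc(onz(p,d["location"],s["eef_pos"][2]-.002)))
col=p["img"][:,257].astype(int);red=[r for r in range(80,250) if col[r,2]>2*col[r,1] and col[r,2]>60]; print("inner",loc(onz(p,(257,red[-1]+.5),.0911)))
E
```

```text
tcp [0.5035 0.4031 0.0941] [91.5536  0.4041] [-0.1329 -0.1951 -1.0212]
0.64 [258.5, 192.7] [90.9501 32.0687]
inner [90.319  35.3871]
```

Clearance at the button end is about 3 mm, as wanted. Releasing.

Emit:
{"name": "carry_out", "arguments": {"deltas": [[[0,0,0,0,0,0,0.3],[0,0,0,0,0,0,-0.1],[0,0,0,0,0,0,-0.1],[0,0,-0.01,0,0,0,-0.1],[0,0,-0.03,0,0,0,-0.1],[0,0,-0.04,0,0,0,-0.1],[0,0,-0.02,0,0,0,-0.1],[0,0,0,0,0,0,-0.1]]]}}

```text
t: 15.6
eef_pos: [0.5054, 0.4046, 0.2]
orientation: [0.595, 0.803, 0.005, 0.001]
wrist_force: [1.7, 0.2, 0.1]
width: 0.0471
grip_force: 0.0
```

```bash
python3 - <<'E'
from ov import *
p=read_camera("wrist")
for o in("black_cell","orange_cell_1"): cells(p,o,.08)
t=read_camera("top");cells(t,"orange_cell_1")
plan((.4489,.2019,.11),np.radians(-128.7),cl=-.1)
E
```

```text
orange_cell_1 0.85 rectc [0.3345 0.3667] mean [0.3338 0.3676] axis deg -56.730037465843225 size [0.0172 0.0521] bgr [ 43 170 184]
orange_cell_1 0.8 rectc [0.4233 0.3777] mean [0.4231 0.3792] axis deg -74.69435618899988 size [0.017  0.0679] bgr [ 37  99 167]
orange_cell_1 0.57 rectc [0.6556 0.0255] mean [0.6548 0.0265] axis deg -74.67748849614449 size [0.0162 0.061 ] bgr [ 14 162 184]
orange_cell_1 0.55 rectc [0.4486 0.202 ] mean [0.4481 0.2025] axis deg 140.9336554599371 size [0.0182 0.0652] bgr [ 48 107 183]
from [0.5021 0.4028 0.1923] q7 -0.2749121827189037 d [-0.0532 -0.2009 -0.0823] rv [-0.0021  0.0002 -0.5993] rows 6
[[-0.0294, -0.0182, 0.0138, -0.0003, 0.0, -0.0999, -0.1], [-0.0275, -0.0211, 0.0138, -0.0003, 0.0, -0.0999, -0.1], [-0.0252, -0.0237, 0.0138, -0.0003, 0.0, -0.0999, -0.1], [-0.0227, -0.0261, 0.0137, -0.0003, 0.0, -0.0999, -0.1], [-0.02, -0.0283, 0.0137, -0.0003, 0.0, -0.0999, -0.1], [-0.0171, -0.0301, 0.0137, -0.0003, 0.0, -0.0999, -0.1]]
```

```bash
python3 - <<'E'
from look import *
s=arm.observe();R=Ro.from_quat(s["orientation"]);y=R.apply([0,1,0]);yaw=np.arctan2(y[1],y[0])
tot=yaw-np.radians(-128.7);n=22;d=np.array([.4489,.2019,.11])-s["eef_pos"]
print(tot,tot/n); o=[]
for i in range(n):
    o.append([float(a) for a in np.round(R.inv().apply(d/n),4)]); R=R*Ro.from_rotvec([0,0,tot/n])
print(o)
t=read_camera("top");cells(t,"black_cell")
sc=read_camera("scene")
for d in tip_of(sc,"black_cell_center"): print(d["conf"],d["location"],onz(sc,d["location"],.079))
E
```

```text
2.54231279165242 0.11555967234783728
[[-0.008, -0.005, 0.0038], [-0.0085, -0.004, 0.0038], [-0.009, -0.003, 0.0038], [-0.0092, -0.0019, 0.0038], [-0.0094, -0.0009, 0.0038], [-0.0094, 0.0002, 0.0038], [-0.0093, 0.0013, 0.0038], [-0.0091, 0.0024, 0.0038], [-0.0088, 0.0034, 0.0038], [-0.0083, 0.0044, 0.0038], [-0.0078, 0.0053, 0.0038], [-0.0071, 0.0062, 0.0038], [-0.0064, 0.007, 0.0038], [-0.0055, 0.0077, 0.0038], [-0.0046, 0.0083, 0.0038], [-0.0036, 0.0087, 0.0038], [-0.0026, 0.0091, 0.0038], [-0.0015, 0.0093, 0.0038], [-0.0004, 0.0094, 0.0038], [0.0007, 0.0094, 0.0038], [0.0017, 0.0093, 0.0038], [0.0028, 0.009, 0.0038]]
0.49 [246.5, 220.8] [0.4381 0.3951 0.079 ]
```

Emit:
{"name": "carry_out", "arguments": {"deltas": [[[-0.008,-0.005,0.0038,0,0,0.1156,-0.1],[-0.0085,-0.004,0.0038,0,0,0.1156,-0.1],[-0.009,-0.003,0.0038,0,0,0.1156,-0.1],[-0.0092,-0.0019,0.0038,0,0,0.1156,-0.1],[-0.0094,-0.0009,0.0038,0,0,0.1156,-0.1],[-0.0094,0.0002,0.0038,0,0,0.1156,-0.1],[-0.0093,0.0013,0.0038,0,0,0.1156,-0.1],[-0.0091,0.0024,0.0038,0,0,0.1156,-0.1]]]}}

```text
t: 16.72
eef_pos: [0.4833, 0.3298, 0.1624]
orientation: [0.892, 0.451, -0.0, 0.0]
wrist_force: [-0.6, 0.8, -0.4]
width: 0.047
grip_force: 0.0
```

Emit:
{"name": "carry_out", "arguments": {"deltas": [[[-0.0088,0.0034,0.0038,0,0,0.1156,-0.1],[-0.0083,0.0044,0.0038,0,0,0.1156,-0.1],[-0.0078,0.0053,0.0038,0,0,0.1156,-0.1],[-0.0071,0.0062,0.0038,0,0,0.1156,-0.1],[-0.0064,0.007,0.0038,0,0,0.1156,-0.1],[-0.0055,0.0077,0.0038,0,0,0.1156,-0.1],[-0.0046,0.0083,0.0038,0,0,0.1156,-0.1],[-0.0036,0.0087,0.0038,0,0,0.1156,-0.1]]]}}

```text
t: 17.38
eef_pos: [0.464, 0.2568, 0.1322]
orientation: [1.0, 0.006, -0.0, 0.0]
wrist_force: [0.1, 0.7, -0.3]
width: 0.047
grip_force: 0.0
```

Emit:
{"name": "carry_out", "arguments": {"deltas": [[[-0.0026,0.0091,0.0038,0,0,0.1156,-0.1],[-0.0015,0.0093,0.0038,0,0,0.1156,-0.1],[-0.0004,0.0094,0.0038,0,0,0.1156,-0.1],[0.0007,0.0094,0.0038,0,0,0.1156,-0.1],[0.0017,0.0093,0.0038,0,0,0.1156,-0.1],[0.0028,0.009,0.0038,0,0,0.1156,-0.1],[0,0,0,0,0,0,-0.1],[0,0,0,0,0,0,-0.1]]]}}

```text
t: 18.05
eef_pos: [0.4496, 0.2025, 0.1096]
orientation: [0.944, -0.33, -0.0, 0.001]
wrist_force: [-0.2, 0.5, -0.0]
width: 0.047
grip_force: 0.0
```

```bash
python3 - <<'E'
from look import *
s=arm.observe();print(s["t"],s["eef_pos"],s["q"])
t=read_camera("top");cells(t,"orange_cell_1");cells(t,"black_cell",.08)
p=read_camera("wrist");cells(p,"orange_cell_1")
plan((.4491,.2018,.0105),np.radians(-128.7),cl=-.1,n=4)
E
```

```text
18.05 [0.4496 0.2025 0.1096] [-1.2954  0.5502  1.0392  2.0893 -0.6358  0.86   -2.1238]
orange_cell_1 0.81 rectc [0.293  0.3394] mean [0.2934 0.3393] axis deg 123.4306959664876 size [0.0181 0.0629] bgr [ 38 151 167]
orange_cell_1 0.67 rectc [0.5074 0.4078] mean [0.5061 0.4058] axis deg -153.93207006051068 size [0.1939 0.1047] bgr [ 90  94 101]
orange_cell_1 0.57 rectc [0.6551 0.0258] mean [0.6539 0.0276] axis deg 105.70940316147596 size [0.0157 0.0586] bgr [ 10 150 170]
orange_cell_1 0.5 rectc [0.4294 0.3886] mean [0.4292 0.3883] axis deg -72.2871572477876 size [0.0212 0.071 ] bgr [ 47  97 163]
black_cell 0.59 rectc [0.4398 0.3834] mean [0.4399 0.3834] axis deg -72.54997101797223 size [0.0174 0.0632] bgr [50 57 59]
orange_cell_1 0.86 rectc [0.4478 0.2015] mean [0.4485 0.201 ] axis deg 140.96698268078183 size [0.0175 0.0689] bgr [ 28  64 113]
from [0.4499 0.2032 0.11  ] q7 -2.1249851412854084 d [-0.0008 -0.0014 -0.0995] rv [-0.0006  0.0001  0.0014] rows 4
[[0.0001, 0.0004, 0.0249, -0.0002, 0.0, 0.0004, -0.1], [0.0001, 0.0004, 0.0249, -0.0002, 0.0, 0.0004, -0.1], [0.0001, 0.0004, 0.0249, -0.0002, 0.0, 0.0004, -0.1], [0.0001, 0.0004, 0.0249, -0.0002, 0.0, 0.0004, -0.1]]
```

Emit:
{"name": "carry_out", "arguments": {"deltas": [[[0.0002,0.0008,0.03,0,0,0,-0.1],[0,0.0008,0.035,0,0,0,-0.1],[0,0,0.03,0,0,0,-0.1],[0,0,0.0045,0,0,0,-0.1],[0,0,0,0,0,0,0.2],[0,0,0,0,0,0,1],[0,0,0,0,0,0,1],[0,0,0,0,0,0,1]]]}}

```text
t: 18.97
eef_pos: [0.45, 0.2016, 0.0119]
orientation: [0.943, -0.332, 0.001, -0.001]
wrist_force: [0.2, -1.3, 5.5]
width: 0.0155
grip_force: 58.9
```

```bash
python3 - <<'E'
from ov import *
s=arm.observe();print(s["eef_pos"],s["width"],s["grip_force"])
R=Ro.from_quat(s["orientation"]);y=R.apply([0,1,0]);yaw=np.arctan2(y[1],y[0])
tot=yaw-.296;n=22;d=rw((.416,.376,.296),(.0915,0,.14))-s["eef_pos"]-[0,0,.13]
print(tot,tot/n); o=[]
for i in range(n):
    o.append([float(a) for a in np.round(R.inv().apply(d/n),4)]); R=R*Ro.from_rotvec([0,0,tot/n])
print(o)
E
```

```text
[0.45   0.2016 0.0119] 0.015464181415416037 58.93283665180206
-2.5430611354750425 -0.1155936879761383
[[-0.0038, -0.0087, 0.0001], [-0.0028, -0.009, 0.0001], [-0.0017, -0.0093, 0.0001], [-0.0007, -0.0094, 0.0001], [0.0004, -0.0094, 0.0001], [0.0015, -0.0093, 0.0001], [0.0026, -0.0091, 0.0001], [0.0036, -0.0087, 0.0001], [0.0046, -0.0083, 0.0001], [0.0055, -0.0077, 0.0001], [0.0064, -0.007, 0.0001], [0.0071, -0.0062, 0.0001], [0.0078, -0.0053, 0.0001], [0.0084, -0.0044, 0.0001], [0.0088, -0.0034, 0.0001], [0.0092, -0.0024, 0.0001], [0.0094, -0.0013, 0.0001], [0.0095, -0.0002, 0.0001], [0.0094, 0.0009, 0.0001], [0.0093, 0.002, 0.0001], [0.009, 0.003, 0.0001], [0.0086, 0.004, 0.0001]]
```

Emit:
{"name": "carry_out", "arguments": {"deltas": [[[0,0,-0.025,0,0,0,1],[0,0,-0.035,0,0,0,1],[0,0,-0.04,0,0,0,1],[0,0,-0.028,0,0,0,1],[-0.0038,-0.0087,0,0,0,-0.1156,1],[-0.0028,-0.009,0,0,0,-0.1156,1],[-0.0017,-0.0093,0,0,0,-0.1156,1],[-0.0007,-0.0094,0,0,0,-0.1156,1]]]}}

```text
t: 19.63
eef_pos: [0.4588, 0.2387, 0.1397]
orientation: [0.995, -0.104, 0.001, -0.001]
wrist_force: [-0.5, -0.3, -0.3]
width: 0.0157
grip_force: 58.8
```

Emit:
{"name": "carry_out", "arguments": {"deltas": [[[0.0004,-0.0094,0,0,0,-0.1156,1],[0.0015,-0.0093,0,0,0,-0.1156,1],[0.0026,-0.0091,0,0,0,-0.1156,1],[0.0036,-0.0087,0,0,0,-0.1156,1],[0.0046,-0.0083,0,0,0,-0.1156,1],[0.0055,-0.0077,0,0,0,-0.1156,1],[0.0064,-0.007,0,0,0,-0.1156,1],[0.0071,-0.0062,0,0,0,-0.1156,1]]]}}

```text
t: 20.3
eef_pos: [0.4782, 0.3114, 0.1396]
orientation: [0.937, 0.351, 0.001, -0.0]
wrist_force: [0.3, -1.2, 0.2]
width: 0.0156
grip_force: 58.7
```

Emit:
{"name": "carry_out", "arguments": {"deltas": [[[0.0078,-0.0053,0,0,0,-0.1156,1],[0.0084,-0.0044,0,0,0,-0.1156,1],[0.0088,-0.0034,0,0,0,-0.1156,1],[0.0092,-0.0024,0,0,0,-0.1156,1],[0.0094,-0.0013,0,0,0,-0.1156,1],[0.0095,-0.0002,0,0,0,-0.1156,1],[0.0094,0.0009,0,0,0,-0.1156,1],[0.0093,0.002,0,0,0,-0.1156,1]]]}}

```text
t: 20.97
eef_pos: [0.4979, 0.3845, 0.1396]
orientation: [0.682, 0.732, 0.001, 0.0]
wrist_force: [-0.3, -0.5, 0.4]
width: 0.0159
grip_force: 58.7
```

Emit:
{"name": "carry_out", "arguments": {"deltas": [[[0.009,0.003,0,0,0,-0.1156,1],[0.0086,0.004,0,0,0,-0.1156,1],[0,0,0,0,0,0,1],[0,0,0,0,0,0,1],[0,0,0,0,0,0,1],[0,0,0,0,0,0,1]]]}}

```text
t: 21.47
eef_pos: [0.5023, 0.4015, 0.1386]
orientation: [0.596, 0.803, -0.0, 0.0]
wrist_force: [-0.0, 0.0, -0.0]
width: 0.0156
grip_force: 58.7
```

```bash
python3 - <<'E'
from ov import *
v=(.416,.376,.296)
s=arm.observe();p=read_camera("wrist");print(s["t"],"tcp",s["eef_pos"],loc(s["eef_pos"]),s["width"])
cv2.imwrite("pics/w6.png",overlay(p,v,1.56,(0,512,0,384)))
for d in tip_of(p,"orange_cell_1_plus"): print(d["conf"],d["location"],loc(onz(p,d["location"],s["eef_pos"][2]-.002)))
col=p["img"][:,257].astype(int);red=[r for r in range(100,185) if col[r,2]>2*col[r,1] and col[r,2]>60]; print("inner",red[0],red[-1],loc(onz(p,(257,red[-1]+.5),.0911)))
plan(rw(v,(.0915,0,.0942)),.296,cl=1.,n=3)
E
```

```text
21.4667 tcp [0.5023 0.4015 0.1386] [90.0304 -0.7536] 0.01556402838202266
0.81 [120.7, 162.8] [32.7036 43.981 ]
inner 150 162 [88.8357 35.647 ]
from [0.5023 0.4018 0.1385] q7 -0.2704790420731251 d [ 0.0012  0.0009 -0.0443] rv [ 0.0001  0.0003 -0.0022] rows 3
[[0.0002, 0.0005, 0.0148, 0.0, 0.0001, -0.0007, 1.0], [0.0002, 0.0005, 0.0148, 0.0, 0.0001, -0.0007, 1.0], [0.0002, 0.0005, 0.0148, 0.0, 0.0001, -0.0007, 1.0]]
```

View pics/w6.png

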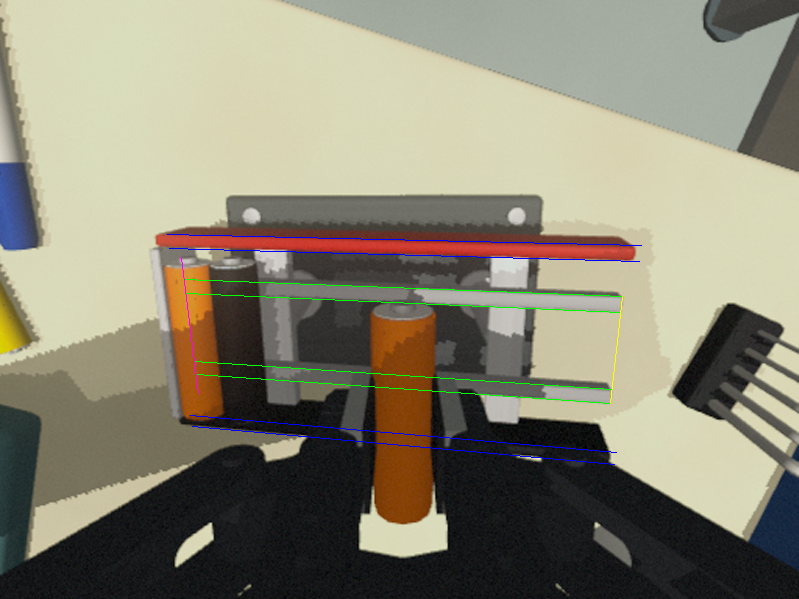

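Orange A and black sit side by side at the stop, both with buttons towards red. The held orange B has its button at (402,307), about 2 mm too low, so I'll shift it and lower.

Emit:
{"name": "carry_out", "arguments": {"deltas": [[[0.0018,0.0014,0.018,0,0,0,1],[0,0,0.018,0,0,0,1],[0,0,0.0056,0,0,0,1],[0,0,0.0027,0,0,0,1],[0,0,0,0,0,0,1],[0,0,0,0,0,0,1]]]}}

```text
t: 22.07
eef_pos: [0.5036, 0.4046, 0.0947]
orientation: [0.595, 0.803, 0.001, 0.0]
wrist_force: [-0.1, -0.5, -0.6]
width: 0.0155
grip_force: 58.8
```

```bash
python3 - <<'E'
from ov import *
s=arm.observe();p=read_camera("wrist");print("tcp",s["eef_pos"],loc(s["eef_pos"]),s["wrist_force"])
I=p["img"].astype(int);zc=s["eef_pos"][2]-.002
o=(I[:,:,2]>2.2*I[:,:,0])&(I[:,:,2]>60)
for c in (250,257,264):
    rows=np.nonzero(o[:,c])[0]; g=np.split(rows,np.nonzero(np.diff(rows)>3)[0]+1); g=[k for k in g if len(k)>4]
    print(c,[(k[0],k[-1]) for k in g],"red inner",loc(onz(p,(c,g[0][-1]+.5),.0911)),"cell rim top",loc(onz(p,(c,g[1][0]-.5),zc+.009)))
for d in tip_of(p,"orange_cell_1_plus"): print(d["conf"],d["location"],loc(onz(p,d["location"],zc)))
E
```

```text
tcp [0.5036 0.4046 0.0947] [92.1766  1.8061] [-0.0949 -0.4806 -0.5728]
250 [(np.int64(166), np.int64(186)), (np.int64(205), np.int64(334))] red inner [87.9452 35.8019] cell rim top [88.1394 31.0918]
257 [(np.int64(166), np.int64(186)), (np.int64(206), np.int64(336))] red inner [90.9302 35.7978] cell rim top [90.9373 30.6685]
264 [(np.int64(167), np.int64(187)), (np.int64(205), np.int64(335))] red inner [93.9172 35.3535] cell rim top [93.7371 31.0836]
0.89 [77.7, 184.4] [15.5861 37.2303]
```

Emit:
{"name": "carry_out", "arguments": {"deltas": [[[0,0,0,0,0,0,0.3],[0,0,0,0,0,0,-0.1],[0,0,0,0,0,0,-0.1],[0,0,-0.01,0,0,0,-0.1],[0,0,-0.03,0,0,0,-0.1],[0,0,-0.04,0,0,0,-0.1],[0,0,-0.02,0,0,0,-0.1],[0,0,0,0,0,0,-0.1]]]}}

```text
t: 22.83
eef_pos: [0.5057, 0.406, 0.2006]
orientation: [0.595, 0.803, 0.005, 0.001]
wrist_force: [0.0, -0.2, -0.2]
width: 0.047
grip_force: 0.0
```

Emit:
{"name": "carry_out", "arguments": {"deltas": [[[0,0,-0.01,0,0,0,-0.1],[0,0,0,0,0,0,-0.1],[0,0,0,0,0,0,-0.1],[0,0,0,0,0,0,-0.1],[0,0,0,0,0,0,-0.1],[0,0,0,0,0,0,-0.1],[0,0,0,0,0,0,-0.1],[0,0,0,0,0,0,-0.1]]]}}

```text
t: 23.5
eef_pos: [0.503, 0.4044, 0.2035]
orientation: [0.595, 0.804, -0.0, -0.0]
wrist_force: [0.0, -0.7, -0.1]
width: 0.047
grip_force: 0.0
```

```bash
python3 - <<'E'
from ov import *
p=read_camera("wrist");cv2.imwrite("pics/w7.png",cv2.resize(p["img"][90:290,90:390],None,fx=2.6,fy=2.6,interpolation=cv2.INTER_CUBIC))
E
```

```text
(no output)
```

View pics/w7.png

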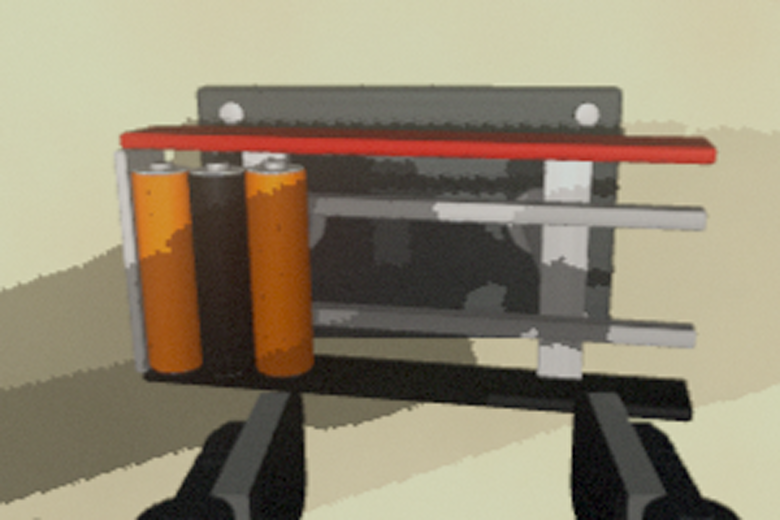

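The picture shows orange, black, orange in a row against the stop at (160–285, 270), all with buttons at the red guide and the gripper clear.

```bash
python3 -c "
from rig import arm
print(arm.job_done())"
```

```text
the job is handed in; nothing more can be done
None
```

The three cells are in a row against the stop in the order orange, black, orange, with all button ends towards the red guide; the job is handed in at about 23.5 s on the robot's clock, and none of the moves touched the bystanders.

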